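# Set the cereal dispenser to the bowl's spout

### The job

Set the cereal dispenser to serve the white bowl: pull its sprung selector knob up out of the notch it is in, turn it until its pointed end points along the spout that has the bowl under it (not the spout over the mug), and let it snap fully down into the notch there. Leave the bowl and the mug where they stand.

Things in the scene. Friction and masses are not known exactly. Their poses are not given: they have to be found in the camera images.
- dispenser: The cereal dispenser, fixed to the worktop. Origin on the worktop under the knob's axis; -x = its front, y = its left, z up. White round valve housing (radius 48 mm, top at 180 mm) under the knob, a white spout to either side, and behind it (+x) a steel hopper with black lid, 126 mm across, axis 200 mm behind the knob's, 318 mm high.
- plunger (a joint): How far the selector knob is pulled straight up, m: 0 = fully down in a notch, 0.018 = upper stop. A spring pulls it down (about 5 N at 0, 10 N at the stop). The tooth under the knob is free to turn once the knob is 0.010 up; below that its notch blocks it.
- selector (a joint): Knob angle about its upright axis, rad, counter-clockwise positive from above. 0 = the start notch: shut, pointing to the dispenser's front; +1.047 = notch of outlet_right; -1.047 = notch of outlet_left. Three notches, each with 0.06 rad of play; each draws the rounded tooth in if let down within 0.15 rad of it. Stops at +-1.3. Turns easily when pulled up.
- selector_grip (a point): Point on the knob's axis at the height to grip: middle of a black upright bar 70 mm long, 18 thick, 34 high, with a wedge nose on its pointed end (tip 48 mm from the axis). Bar top 17 mm above the point, underside 18 below, steel notched collar (radius 43) 24 below. Moves with the knob; -x = pointed end, y = across the thickness. About 0.214 m above the worktop when down.
- outlet_left (a point): centre of the mouth of the spout on the left of the dispenser (robot's left), 115 mm above the worktop, 135 mm from the knob's axis, 60 deg to the left of the dispenser's front. White pipe, 46 mm across at the mouth.
- outlet_right (a point): the same for the spout on the right of the dispenser (robot's right), 60 deg to the right of its front.
- bowl: plain white cereal bowl, 115 mm across, 53 mm high, standing loose under one of the two spouts. Origin: centre of its underside.
- mug: white mug with dark spots, 82 mm across, 91 mm high, with a handle, standing loose under the other spout. Origin: on its underside, about 17 mm from the cup's centre towards the handle.
There are look-alikes about, which are no part of the job. Of the things that look like the bowl, the smallest one is meant.

How it is judged:
On the way:
1. the selector knob is pulled up out of its notch (value of joint plunger above 0.006 m), for 0.1 s.
At the end, for the whole second after the job is handed in: The selector knob is fully down (within 3 mm) in the notch of the spout over the bowl (its angle within about 0.12 rad of that notch's 60 deg), and the bowl still stands under that spout (its centre within 50 mm of the mouth, seen from above) (value of joint plunger below 0.003 m and ((horizontal distance between bowl and outlet_left below 0.05 m and value of joint selector between -1.17 and -0.92 rad) or (horizontal distance between bowl and outlet_right below 0.05 m and value of joint selector between 0.92 and 1.17 rad))); the robot touches nothing.
It fails at once if the bowl is moved more than 30 mm (distance of bowl from where it was at the start of the episode above 0.03 m).
It fails at once if the mug is moved more than 30 mm (distance of mug from where it was at the start of the episode above 0.03 m).
It also fails if it takes over 38 s, if anything falls off the work surface, if the arm or the gripper's body presses on something with over 40 N, if the wrist force passes 120 N, or if a joint passes its speed limit or range.

### The arm

A 6-joint arm with a two-finger parallel gripper is mounted at the origin on a cart in front of the work surface, level with it; the furniture and walls round the work are solid. World frame = base frame: x ahead of the robot, y to its left, z up, the work surface at z = 0. Lengths are in m, angles in rad, forces in N, time in s.
With the tool pointing down it reaches from about 0.35 to 0.975 m from the base axis. Payload 4.9 kg.
Tool frame: the origin (TCP) lies on the front face of the gripper's body, between the roots of the fingers; the fingertips stand 73 mm ahead of it and the grasp point (between the pads) lies 54 mm ahead of it; z points along the fingers, y is the line along which they close (so a half turn about z gives the same grasp; the last joint's range is limited). The gripper opens to 85 mm and grips with 20 to 120 N. Pads are 22 mm wide; open, the fingers measure 114 mm over their backs; the gripper's body (76 mm by 85 mm) begins 54 mm behind the grasp point. The pads swing forward as they close: fully open they stand 13 mm farther back than shut.
Start: joints at [1.126, 0.053, 1.613, -0, 1.476, -0.119], TCP at [0.2, 0.592, 0.304] pointing down, gripper open.
Joint ranges: [-3.01, 3.01], [-1.01, 2.22], [0.06, 2.58], [-1.02, 4.17], [0.09, 2.62], [-3.14, 3.14]. Speed limits (rad/s): [2.57, 2.57, 3.14, 3.14, 3.14, 3.14].

### API

Orientations are given as a rotation vector (axis times angle).
In Python, from station import status, imaging, order gives the robot as it stands.
- The arm moves only by the tool arm_command, never from a script. Its argument "increments" is a list of rows, each an object with "slide": the shift along the tool's x, y, z in m, a list of three; "spin": the turn about the tool's z in degrees; "gripper": the opening, from -1 (shut) to 1 (fully open). In form: [{"slide": [x, y, z], "spin": spin, "gripper": gripper}, ...]. A call has 1 to 8 rows; each row is the pose to reach, as a shift and turn from the pose commanded when the call began, along the tool's axes at that moment; what a row does not reach only later rows make up. A row lasts 1/12 s, in which the tool goes at most 41.7 mm and 7.16 degrees, less where a joint would pass 70% of its speed; a pose out of reach is approached as far as the arm can. A call with a gripper value outside its range is refused whole. The fingers move at their own pace and stop on an object; "newtons" is the grip in N (left out, the last holds). Time passes only in rows, so rows that repeat a pose let the fingers close. It gives the time, the measured TCP pose, the force, the opening and the grip force at its end, in the units of the state.
- status.get_obs(): the state, without advancing time (a new reading comes with each control period).
- imaging.get_image(name): name is "side" or "top" or "wrist"; returns a dict with "frame" (480x640x3 uint8, red, green, blue), "vfov" (degrees; the focal length in pixels is half the picture's height over the tangent of half this angle, whatever the lens; pixels are square), "cx", "cy" (the principal point, pixels), "view" (4x4, takes a point from world to camera coordinates); the wrist camera has in their place "mount" (4x4, takes a point from camera to tool coordinates, whose origin is the TCP and whose axes are the flange's). Camera axes: x right, y up, looking along -z (the intrinsics and any distortion apply to the point x, -y, -z); pixel columns grow to the right and rows downward; lengths in m; the calibration is good to about 2 mm. The wrist camera is an equidistant fisheye: a pixel r from the principal point sees the ray r / f radians off the axis. A picture is of the moment at which its call begins: read the wrist's pose just before it. There is no depth.
- order.finish_job(): hands the job in; it is judged then, once.
The state is a dict: "t": time; "q": joint angles; "dq": joint speeds; "effort": joint torques, N m; "tool_pos": TCP position; "tool_rot": TCP orientation; "contact_force": force on the tool from outside, world axes, zero at the start; "wrist_torque": the same for the moment, N m; "opening": finger opening in m; "grip_force": force on a finger pad.
Only numpy, scipy, OpenCV 4.12 (cv2) and the standard library are available. Lean on these libraries where they do the work, as an engineer would, in place of code of your own. Each camera call takes 0.05 s, during which the arm holds its last target. There are 200 camera calls.

## Working session

There is one attempt and no reset: what is moved stays moved. The work goes in short steps, Python scripts to look and compute and a tool call to move; the robot and the scene stay as the last step left them, time stands still between calls to the robot, and variables do not carry over. Pictures are saved under pics/ and viewed, at most 10 in all, crops included, and the job is handed in when it is done.

Besides the shell and the picture viewer there is one more tool, called after "Emit:" as name([rows], argument=value, ...), one row to a line, values as JSON. arm_command: Moves the arm, as the interface text tells. Its arguments: {"type":"object","properties":{"increments":{"type":"array","items":{"type":"object","properties":{"slide":{"type":"array","items":{"type":"number"}},"spin":{"type":"number"},"gripper":{"type":"number"}}}},"newtons":{"type":"number"}},"required":["increments"]}

```bash
mkdir -p pics; cat > h.py <<'E'
import numpy as np, cv2, pickle
from station import status, imaging, order
def grab(n,tag):
    o=status.get_obs(); d=imaging.get_image(n); d['obs']=o
    cv2.imwrite(f'pics/{tag}.png',d['frame'][:,:,::-1]); pickle.dump(d,open(f'pics/{tag}.pkl','wb')); return d
E
python3 - <<'E'
from h import *
for n in ('side','top'):
    d=grab(n,n+'0'); print({k:(np.round(v,3).tolist() if not isinstance(v,dict) else 0) for k,v in d.items() if k!='frame'})
print(status.get_obs())
E
```

```text
{'vfov': 42.504, 'cx': 309.211, 'cy': 235.499, 'view': [[0.909, -0.416, 0.008, -0.364], [0.238, 0.535, 0.81, -0.35], [-0.341, -0.735, 0.586, -1.05], [0.0, 0.0, 0.0, 1.0]], 'obs': 0}
{'vfov': 57.246, 'cx': 323.449, 'cy': 239.056, 'view': [[0.046, -0.999, 0.004, 0.185], [0.978, 0.046, 0.202, -0.5], [-0.202, -0.005, 0.979, -1.135], [0.0, 0.0, 0.0, 1.0]], 'obs': 0}
{'t': 0.1, 'q': array([ 1.12597117e+00,  5.33133069e-02,  1.61417002e+00,  2.22395959e-05,
        1.47603856e+00, -1.19009484e-01]), 'dq': array([-2.05002856e-04, -2.08054985e-03, -1.40814735e-03, -6.02277509e-05,
        1.76968836e-03, -1.28040713e-03]), 'effort': array([ 1.22326837e-04, -3.94901991e+01, -3.71363604e+01, -1.69458153e-04,
        3.86038329e-03,  4.10906091e-05]), 'tool_pos': array([0.19986102, 0.59171806, 0.30276396]), 'tool_rot': array([-5.09441909e-01, -3.09944502e+00,  2.90060726e-03]), 'contact_force': array([-0.04951374, -0.21799341,  0.23214792]), 'wrist_torque': array([-0.0518825 ,  0.03745243, -0.04963089]), 'grip_force': 0.0, 'opening': 0.08555672917004199}
```

View pics/side0.png

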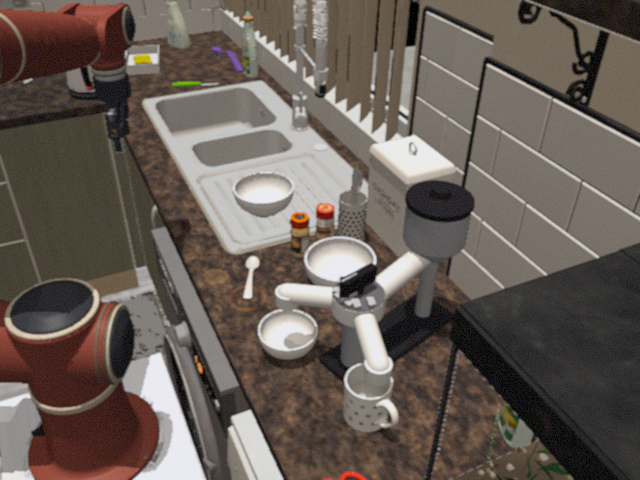

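View pics/top0.png

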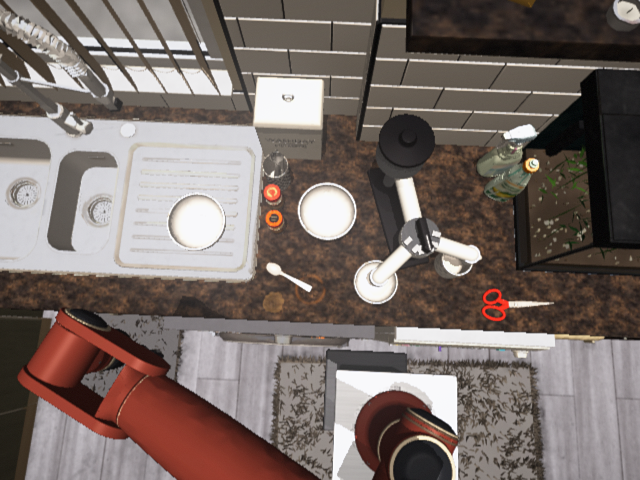

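The pictures show three bowl-like things in the top view: the drainer bowl (197,221), the big bowl (327,211) and the small bowl (376,282). The small one fits: it is the smallest and stands under the left spout. The spotted mug (455,265) is under the right spout. So the knob goes to selector −1.047. The crop below confirms this and locates the knob.

```bash
python3 - <<'E'
from h import *
t=cv2.imread('pics/top0.png')[190:310,340:490]; s=cv2.imread('pics/side0.png')[250:370,310:430]
a=cv2.resize(t,None,fx=4,fy=4,interpolation=cv2.INTER_CUBIC); b=cv2.resize(s,None,fx=4,fy=4,interpolation=cv2.INTER_CUBIC)
b=b[:,:200+0] if 0 else b[:, :]
cv2.imwrite('pics/c1.png',cv2.resize(np.hstack([a,b]),(800,356*480//480)))
E
```

```text
(no output)
```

View pics/c1.png

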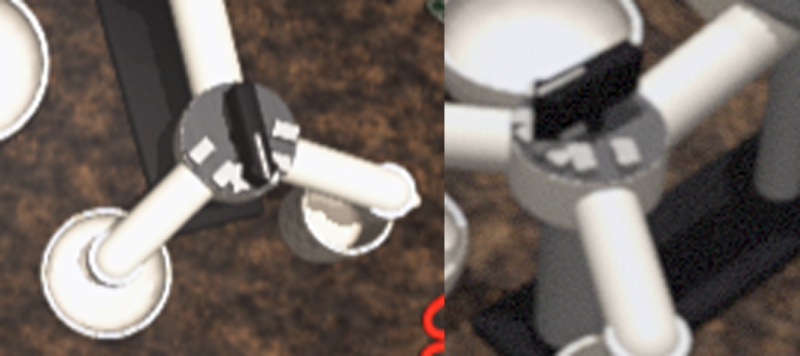

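Confirmed: the small bowl is under the left spout, and the mug is under the right one. The black bar's top edge runs from (421,219) to (428,251) in the top view, and from (375,265) to (342,280) in the side view.

```bash
cat >> h.py <<'E'
from scipy.optimize import least_squares
def projf(d,P):
    P=np.atleast_2d(P); f=240/np.tan(np.radians(d['vfov'])/2)
    c=P@d['view'][:3,:3].T+d['view'][:3,3]
    return np.c_[d['cx']-f*c[:,0]/c[:,2], d['cy']+f*c[:,1]/c[:,2]]
def tri(a,pa,b,pb):
    r=least_squares(lambda X:np.r_[projf(a,X)[0]-pa,projf(b,X)[0]-pb],[.6,-.05,.2]); return r.x,np.abs(r.fun).max()
L=lambda t:pickle.load(open(f'pics/{t}.pkl','rb'))
E
python3 - <<'E'
from h import *
a,b=L('top0'),L('side0')
print('back',tri(a,(421,219),b,(375,265)));print('front',tri(a,(428,251),b,(342,280)))
print('lid',tri(a,(406,135),b,(440,196)))
print('bowl',tri(a,(376,282),b,(288,330)))
# model fit: dark pixels vs. projected bar
def model(p):
    x,y,th,z=p; c,s=np.cos(th),np.sin(th)
    h=np.array([(.035,.009),(.035,-.009),(-.035,-.009),(-.048,0),(-.035,.009)])
    XY=h@np.array([[c,s],[-s,c]])+[x,y]
    return np.vstack([np.c_[XY,np.full(5,z+.017)],np.c_[XY,np.full(5,z-.017)]])
masks=[]
for d,(u0,u1,v0,v1) in ((a,(400,445,205,262)),(b,(330,385,255,312))):
    g=d['frame'].max(2); m=np.zeros((480,640),np.uint8); m[v0:v1,u0:u1]=(g[v0:v1,u0:u1]<70); 
    n,l,st,_=cv2.connectedComponentsWithStats(m); k=1+st[1:,4].argmax(); m=(l==k).astype(np.uint8); print(st[k]); masks.append(cv2.GaussianBlur(m.astype(np.float32),(0,0),1))
def cost(p):
    t=0
    for d,m in zip((a,b),masks):
        h=cv2.convexHull(projf(d,model(p)).astype(np.float32)); im=np.zeros((480,640),np.uint8)
        cv2.fillConvexPoly(im,np.round(h*16).astype(np.int32),1,shift=4); t+=((cv2.GaussianBlur(im.astype(np.float32),(0,0),1)-m)**2).sum()
    return t
from scipy.optimize import differential_evolution as DE
f=tri(a,(428,251),b,(342,280))[0]; k=tri(a,(421,219),b,(375,265))[0]; m=(f+k)/2; th=np.arctan2(*(k-f)[1::-1])
r=DE(cost,[(m[0]-.03,m[0]+.03),(m[1]-.03,m[1]+.03),(th-.4,th+.4),(.19,.24)],seed=0,maxiter=60); print(r.x,r.fun)
E
```

```text
back (array([ 0.51533431, -0.01752701,  0.22724453]), np.float64(1.453113408168747))
front (array([ 0.44169848, -0.03319891,  0.23015606]), np.float64(2.0331928640308092))
lid (array([0.68051218, 0.03453772, 0.29939255]), np.float64(1.5109485450739157))
bowl (array([0.38290696, 0.06294304, 0.05116766]), np.float64(0.666036733214753))
[415 209  18  44 356]
[339 264  39  34 756]
[ 0.48463885 -0.02536423  0.28319453  0.20514456] 204.42636108398438
```

Emit:
arm_command([
  {"slide": [-0.01, -0.01, -0.02], "spin": 0, "gripper": 1},
  {"slide": [-0.03, -0.03, -0.04], "spin": 0, "gripper": 1},
  {"slide": [-0.055, -0.058, -0.055], "spin": 0, "gripper": 1},
  {"slide": [-0.08, -0.084, -0.057], "spin": 0, "gripper": 1},
  {"slide": [-0.105, -0.11, -0.057], "spin": 0, "gripper": 1},
  {"slide": [-0.13, -0.137, -0.057], "spin": 0, "gripper": 1},
  {"slide": [-0.155, -0.163, -0.057], "spin": 0, "gripper": 1},
  {"slide": [-0.18, -0.19, -0.057], "spin": 0, "gripper": 1},
])

```text
t: 0.77
tool_pos: [0.3099, 0.3529, 0.3604]
tool_rot: [-0.509, -3.1, 0.001]
contact_force: [0.3, 0.3, 0.1]
opening: 0.0856
grip_force: 0.0
```

Emit:
arm_command([
  {"slide": [-0.025, -0.027, 0], "spin": 0, "gripper": 1},
  {"slide": [-0.05, -0.053, 0], "spin": 0, "gripper": 1},
  {"slide": [-0.075, -0.08, 0], "spin": 0, "gripper": 1},
  {"slide": [-0.1, -0.106, 0], "spin": 0, "gripper": 1},
  {"slide": [-0.125, -0.132, 0], "spin": 0, "gripper": 1},
  {"slide": [-0.15, -0.158, 0], "spin": 0, "gripper": 1},
  {"slide": [-0.175, -0.184, 0], "spin": 0, "gripper": 1},
  {"slide": [-0.195, -0.205, 0], "spin": 0, "gripper": 1},
])

```text
t: 1.43
tool_pos: [0.4292, 0.0956, 0.3605]
tool_rot: [-0.512, -3.1, 0.001]
contact_force: [0.0, 0.2, -0.0]
opening: 0.0852
grip_force: 0.0
```

Emit:
arm_command([
  {"slide": [-0.02, -0.021, 0], "spin": -4, "gripper": 1},
  {"slide": [-0.04, -0.042, 0], "spin": -9, "gripper": 1},
  {"slide": [-0.06, -0.063, 0], "spin": -15, "gripper": 1},
  {"slide": [-0.08, -0.084, 0], "spin": -21, "gripper": 1},
  {"slide": [-0.09, -0.095, 0], "spin": -27, "gripper": 1},
  {"slide": [-0.09, -0.095, 0], "spin": -32, "gripper": 1},
  {"slide": [-0.09, -0.095, 0], "spin": -35, "gripper": 1},
  {"slide": [-0.09, -0.095, 0], "spin": -35, "gripper": 1},
])

```text
t: 2.1
tool_pos: [0.4836, -0.0214, 0.3603]
tool_rot: [0.446, -3.109, -0.001]
contact_force: [0.4, -0.7, -0.4]
opening: 0.0853
grip_force: 0.0
```

```bash
python3 - <<'E'
from h import *
d=grab('wrist','w1'); o=d['obs']; print(o['t'],o['tool_pos'],o['tool_rot'],o['q'],d['mount'],d['vfov'],d['cx'],d['cy'])
E
```

```text
2.1 [ 0.48364554 -0.02138348  0.360256  ] [ 4.45870890e-01 -3.10866057e+00 -6.17549548e-04] [-1.98057895e-01 -3.19849759e-01  1.85779856e+00 -3.17498161e-06
  1.60483040e+00 -2.05376844e+00] [[-4.08151776e-04  9.50401493e-01  3.11025459e-01  8.00258481e-02]
 [ 9.99999917e-01  3.82578704e-04  1.43230625e-04 -1.37825806e-03]
 [ 1.71348826e-05  3.11025492e-01 -9.50401569e-01 -6.96455365e-02]
 [ 0.00000000e+00  0.00000000e+00  0.00000000e+00  1.00000000e+00]] 65.70646984690485 328.93734474258997 239.53125085188526
```

View pics/w1.png

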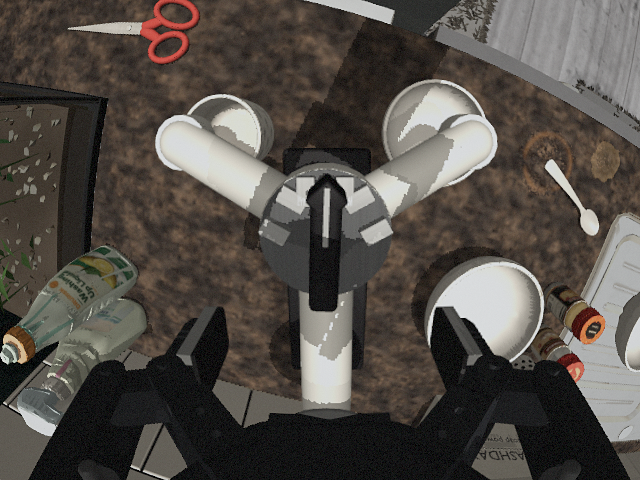

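Wrist view: the bar lies almost upright in the picture, nose tip up at about (328,180), back end at about (323,309). The bowl is upper right and the mug upper left, as expected.

```bash
cat >> h.py <<'E'
from scipy.spatial.transform import Rotation as Ro
def wray(d,uv,z):
    f=240/np.tan(np.radians(d['vfov'])/2); p=np.array(uv,float)-[d['cx'],d['cy']]; r=np.hypot(*p); t=r/f
    c=np.array([p[0]/r*np.sin(t),-p[1]/r*np.sin(t),-np.cos(t)])
    R=Ro.from_rotvec(d['obs']['tool_rot']).as_matrix(); M=d['mount']
    v=R@M[:3,:3]@c; o=R@M[:3,3]+d['obs']['tool_pos']; return o+v*(z-o[2])/v[2]
E
python3 - <<'E'
from h import *
d=L('w1'); g=d['frame'].max(2)
for v in range(170,316,12):
    print(v,np.where(g[v,290:370]<55)[0][[0,-1]]+290 if (g[v,290:370]<55).any() else None)
print(g[290:320,323])
R=Ro.from_rotvec(d['obs']['tool_rot']).as_matrix()
for uv in ((323,309),(310,280),(337,280),(310,300),(336,300),(326,180)):
    P=wray(d,uv,.231); print(uv,P.round(4),(R.T@(P-d['obs']['tool_pos'])).round(4))
E
python3 -c "
import cv2
i=cv2.imread('pics/w1.png')[150:330,240:410];cv2.imwrite('pics/c2.png',cv2.resize(i,None,fx=3,fy=3,interpolation=2))"
```

```text
170 [290 369]
182 [315 336]
194 [308 344]
206 [310 343]
218 [310 341]
230 [297 340]
242 [291 354]
254 [310 343]
266 [309 339]
278 [309 339]
290 [290 366]
302 [290 365]
314 [290 365]
[ 18  23  14  23  20  19  22  26  24  22  21  21  21  28  30  23  24  31
  21  24  12 114 161 174 172 169 171 170 170 173]
(323, 309) [ 0.5132 -0.0179  0.231 ] [-0.0294 -0.005   0.1292]
(310, 280) [ 0.4967 -0.0306  0.231 ] [-0.01   -0.0125  0.1292]
(337, 280) [ 0.4922 -0.0154  0.231 ] [-0.01    0.0033  0.1292]
(310, 300) [ 0.5094 -0.0271  0.231 ] [-0.0233 -0.0128  0.1292]
(336, 300) [ 0.505  -0.0121  0.231 ] [-0.0233  0.0028  0.1292]
(326, 180) [ 0.4376 -0.0379  0.231 ] [ 0.0487 -0.003   0.1293]
```

View pics/c2.png

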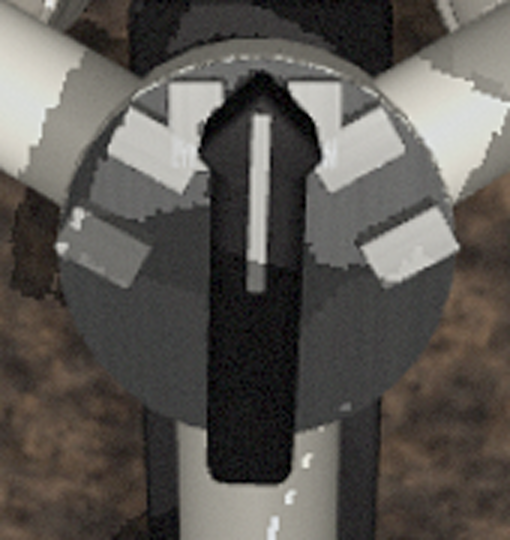

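Enlarged: the nose tip is at (328,174) and the back end's centre at (323,311). The bar's axis is therefore about +4.5 mm in x and −3.5 mm in y from the tool, turned +2°. I'll correct for that, descend and grip.

Emit:
arm_command([
  {"slide": [0.004, -0.0035, 0.01], "spin": 2, "gripper": 1},
  {"slide": [0.004, -0.0035, 0.03], "spin": 2, "gripper": 1},
  {"slide": [0.004, -0.0035, 0.05], "spin": 2, "gripper": 1},
  {"slide": [0.004, -0.0035, 0.07], "spin": 2, "gripper": 1},
  {"slide": [0.004, -0.0035, 0.082], "spin": 2, "gripper": 1},
  {"slide": [0.004, -0.0035, 0.09], "spin": 2, "gripper": 1},
  {"slide": [0.004, -0.0035, 0.092], "spin": 2, "gripper": 1},
  {"slide": [0.004, -0.0035, 0.092], "spin": 2, "gripper": 1},
])

```text
t: 2.82
tool_pos: [0.4808, -0.0254, 0.2686]
tool_rot: [0.391, -3.117, -0.0]
contact_force: [-0.3, 0.2, 0.0]
opening: 0.0852
grip_force: 0.0
```

Emit:
arm_command([
  {"slide": [0, 0, 0], "spin": 0, "gripper": 0},
  {"slide": [0, 0, 0], "spin": 0, "gripper": -0.3},
  {"slide": [0, 0, 0], "spin": 0, "gripper": -0.5},
  {"slide": [0, 0, 0], "spin": 0, "gripper": -0.6},
  {"slide": [0, 0, 0], "spin": 0, "gripper": -0.7},
  {"slide": [0, 0, 0], "spin": 0, "gripper": -1},
  {"slide": [0, 0, 0], "spin": 0, "gripper": -1},
  {"slide": [0, 0, 0], "spin": 0, "gripper": -1},
], newtons=40)

```text
t: 3.48
tool_pos: [0.481, -0.0251, 0.2695]
tool_rot: [-0.392, 3.117, 0.001]
contact_force: [-0.7, 2.9, 3.1]
opening: 0.0175
grip_force: 41.5
```

```bash
python3 - <<'E'
from h import *
d=grab('wrist','w2'); o=d['obs']; print({k:np.round(o[k],4) for k in ('t','tool_pos','tool_rot','contact_force','wrist_torque','opening','grip_force')})
E
```

```text
{'t': np.float64(3.4833), 'tool_pos': array([ 0.481 , -0.0251,  0.2695]), 'tool_rot': array([-3.9220e-01,  3.1165e+00,  1.2000e-03]), 'contact_force': array([-0.6928,  2.9216,  3.0722]), 'wrist_torque': array([ 0.4242,  0.2606, -0.0248]), 'opening': np.float64(0.0175), 'grip_force': np.float64(41.5038)}
```

View pics/w2.png

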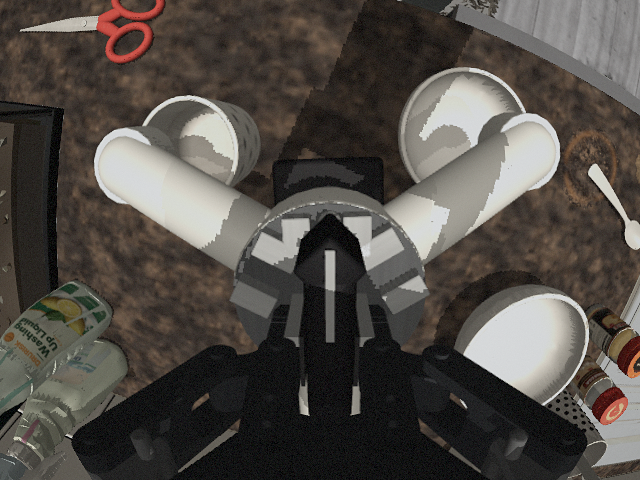

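The fingers hold the bar centrally, with the opening at 17.5 mm. Next I lift.

Emit:
arm_command([
  {"slide": [0, 0, -0.002], "spin": 0, "gripper": -1},
  {"slide": [0, 0, -0.005], "spin": 0, "gripper": -1},
  {"slide": [0, 0, -0.008], "spin": 0, "gripper": -1},
  {"slide": [0, 0, -0.011], "spin": 0, "gripper": -1},
  {"slide": [0, 0, -0.014], "spin": 0, "gripper": -1},
  {"slide": [0, 0, -0.015], "spin": 0, "gripper": -1},
  {"slide": [0, 0, -0.015], "spin": 0, "gripper": -1},
  {"slide": [0, 0, -0.015], "spin": 0, "gripper": -1},
], newtons=70)

```text
t: 4.2
tool_pos: [0.4809, -0.0251, 0.2822]
tool_rot: [0.392, -3.117, -0.002]
contact_force: [5.1, 2.8, -8.9]
opening: 0.017
grip_force: 69.3
```

Emit:
arm_command([
  {"slide": [0, 0, 0], "spin": 2, "gripper": -1},
  {"slide": [0, 0, 0], "spin": 6, "gripper": -1},
  {"slide": [0, 0, 0], "spin": 10, "gripper": -1},
  {"slide": [0, 0, 0], "spin": 15, "gripper": -1},
  {"slide": [0, 0, 0], "spin": 20, "gripper": -1},
  {"slide": [0, 0, 0], "spin": 25, "gripper": -1},
  {"slide": [0, 0, 0], "spin": 30, "gripper": -1},
  {"slide": [0, 0, 0], "spin": 30, "gripper": -1},
])

```text
t: 4.87
tool_pos: [0.4808, -0.0243, 0.282]
tool_rot: [-0.432, -3.111, -0.006]
contact_force: [5.3, 6.0, -8.2]
opening: 0.017
grip_force: 69.1
```

Emit:
arm_command([
  {"slide": [0, 0, 0], "spin": 4, "gripper": -1},
  {"slide": [0, 0, 0], "spin": 9, "gripper": -1},
  {"slide": [0, 0, 0], "spin": 14, "gripper": -1},
  {"slide": [0, 0, 0], "spin": 19, "gripper": -1},
  {"slide": [0, 0, 0], "spin": 24, "gripper": -1},
  {"slide": [0, 0, 0], "spin": 28, "gripper": -1},
  {"slide": [0, 0, 0], "spin": 30, "gripper": -1},
  {"slide": [0, 0, 0], "spin": 30, "gripper": -1},
])

```text
t: 5.53
tool_pos: [0.4812, -0.0235, 0.2822]
tool_rot: [-1.219, -2.894, -0.01]
contact_force: [7.3, 10.7, -8.6]
opening: 0.0171
grip_force: 69.3
```

```bash
python3 - <<'E'
from h import *
d=grab('wrist','w3'); o=d['obs']; print({k:np.round(o[k],4) for k in ('t','tool_pos','tool_rot','contact_force','wrist_torque','opening','grip_force')})
E
```

```text
{'t': np.float64(5.5333), 'tool_pos': array([ 0.4812, -0.0235,  0.2822]), 'tool_rot': array([-1.2191, -2.894 , -0.0095]), 'contact_force': array([ 7.3145, 10.6837, -8.5531]), 'wrist_torque': array([ 1.6311, -1.1926,  0.0052]), 'opening': np.float64(0.0171), 'grip_force': np.float64(69.2702)}
```

View pics/w3.png

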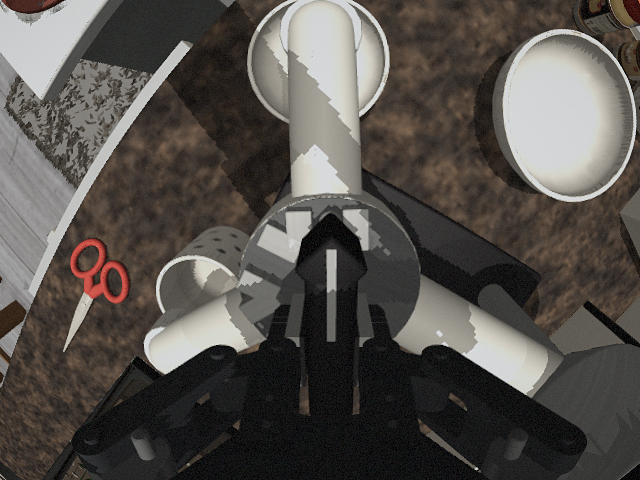

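The nose points along the left spout, with the bowl under it. Now I lower it and release.

Emit:
arm_command([
  {"slide": [0, 0, 0.003], "spin": 0, "gripper": -1},
  {"slide": [0, 0, 0.006], "spin": 0, "gripper": -1},
  {"slide": [0, 0, 0.009], "spin": 0, "gripper": -1},
  {"slide": [0, 0, 0.012], "spin": 0, "gripper": -1},
  {"slide": [0, 0, 0.014], "spin": 0, "gripper": -1},
  {"slide": [0, 0, 0.014], "spin": 0, "gripper": -1},
  {"slide": [0, 0, 0.014], "spin": 0, "gripper": -1},
], newtons=40)

```text
t: 6.17
tool_pos: [0.4813, -0.0235, 0.2696]
tool_rot: [-1.218, -2.895, -0.009]
contact_force: [3.9, 10.5, -3.4]
opening: 0.0168
grip_force: 70.1
```

Emit:
arm_command([
  {"slide": [0, 0, 0], "spin": 0, "gripper": -0.5},
  {"slide": [0, 0, 0], "spin": 0, "gripper": -0.2},
  {"slide": [0, 0, 0], "spin": 0, "gripper": 0.2},
  {"slide": [0, 0, 0], "spin": 0, "gripper": 0.6},
  {"slide": [0, 0, 0], "spin": 0, "gripper": 1},
  {"slide": [0, 0, 0], "spin": 0, "gripper": 1},
  {"slide": [0, 0, 0], "spin": 0, "gripper": 1},
  {"slide": [0, 0, 0], "spin": 0, "gripper": 1},
])

```text
t: 6.83
tool_pos: [0.4809, -0.0255, 0.27]
tool_rot: [1.219, 2.895, -0.0]
contact_force: [0.1, 0.4, -0.2]
opening: 0.0857
grip_force: 0.0
```

Emit:
arm_command([
  {"slide": [0, 0, -0.01], "spin": 0, "gripper": 1},
  {"slide": [0, 0, -0.03], "spin": 0, "gripper": 1},
  {"slide": [0, 0, -0.05], "spin": 0, "gripper": 1},
  {"slide": [0, 0, -0.07], "spin": 0, "gripper": 1},
  {"slide": [0, 0, -0.085], "spin": 0, "gripper": 1},
  {"slide": [0, 0, -0.09], "spin": 0, "gripper": 1},
  {"slide": [0, 0, -0.09], "spin": 0, "gripper": 1},
])

```text
t: 7.42
tool_pos: [0.4815, -0.0255, 0.3624]
tool_rot: [1.217, 2.892, 0.001]
contact_force: [-0.1, 0.7, -0.2]
opening: 0.086
grip_force: 0.0
```

```bash
python3 - <<'E'
from h import *
d=grab('wrist','w4'); s=grab('side','side1'); o=status.get_obs(); print({k:np.round(o[k],4) for k in ('t','tool_pos','tool_rot','contact_force','opening')})
a=cv2.resize(d['frame'],(533,400)); b=cv2.resize(s['frame'][230:380,260:360+0],(267,400),interpolation=2)
cv2.imwrite('pics/c3.png',np.hstack([a,b])[:,:,::-1])
E
```

```text
{'t': np.float64(7.5167), 'tool_pos': array([ 0.4807, -0.0254,  0.3593]), 'tool_rot': array([-1.2188e+00, -2.8947e+00,  3.0000e-04]), 'contact_force': array([ 0.6529,  0.122 , -0.2254]), 'opening': np.float64(0.0852)}
```

View pics/c3.png

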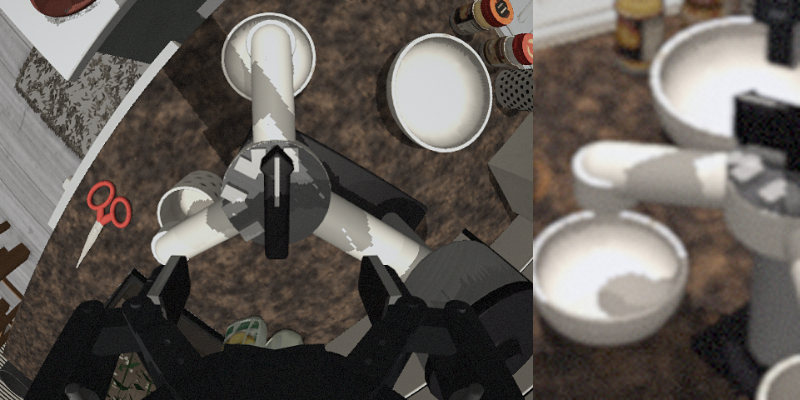

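The nose lies along the bowl's spout, and the bowl and mug haven't moved. Next, a numeric check that the knob is fully down, comparing its apparent height and angle with the first wrist view.

```bash
python3 - <<'E'
from h import *
for t in ('w1','w4'):
    d=L(t); g=cv2.GaussianBlur(d['frame'].max(2),(3,3),0)
    print(t,[(v,d['frame'][v,327].max()) for v in list(range(168,184,2))+list(range(300,316,2))])
d=L('w4');s=L('side1')
c1=cv2.resize(L('w4')['frame'][150:330,240:410],(510,540),interpolation=2); c2=cv2.resize(s['frame'][240:330,310:390],(280,315),interpolation=2)
c2=cv2.copyMakeBorder(c2,0,225,0,0,cv2.BORDER_CONSTANT)
im=np.hstack([c1,c2])[:,:,::-1].copy(); cv2.imwrite('pics/c4.png',im)
# predicted side-view outline of the bar top for plunger 0 / 0.010
p=d['obs']['tool_pos'];R=Ro.from_rotvec(d['obs']['tool_rot']).as_matrix()
B=wray(d,(331,311),.231);N=wray(d,(331,176),.231);print('L',np.linalg.norm(B-N),B,N)
for z in (.231,.241,.246):
    B=wray(d,(331,311),z);N=wray(d,(331,176),z);print(z,np.linalg.norm(B-N),projf(s,np.array([B,N])).round(1).tolist())
E
```

```text
w1 [(168, np.uint8(111)), (170, np.uint8(108)), (172, np.uint8(114)), (174, np.uint8(22)), (176, np.uint8(12)), (178, np.uint8(22)), (180, np.uint8(16)), (182, np.uint8(44)), (300, np.uint8(23)), (302, np.uint8(23)), (304, np.uint8(30)), (306, np.uint8(22)), (308, np.uint8(26)), (310, np.uint8(19)), (312, np.uint8(147)), (314, np.uint8(172))]
w4 [(168, np.uint8(135)), (170, np.uint8(137)), (172, np.uint8(106)), (174, np.uint8(113)), (176, np.uint8(76)), (178, np.uint8(23)), (180, np.uint8(0)), (182, np.uint8(12)), (300, np.uint8(20)), (302, np.uint8(22)), (304, np.uint8(27)), (306, np.uint8(18)), (308, np.uint8(20)), (310, np.uint8(17)), (312, np.uint8(72)), (314, np.uint8(67))]
L 0.08272601916687425 [ 0.50560966 -0.04931187  0.231     ] [0.44771167 0.00977635 0.231     ]
0.231 0.08272601916687425 [[378.3, 275.7], [332.4, 264.6]]
0.241 0.0786050275485906 [[375.5, 270.4], [331.7, 259.9]]
0.246 0.07654453173944877 [[374.1, 267.8], [331.4, 257.6]]
```

View pics/c4.png

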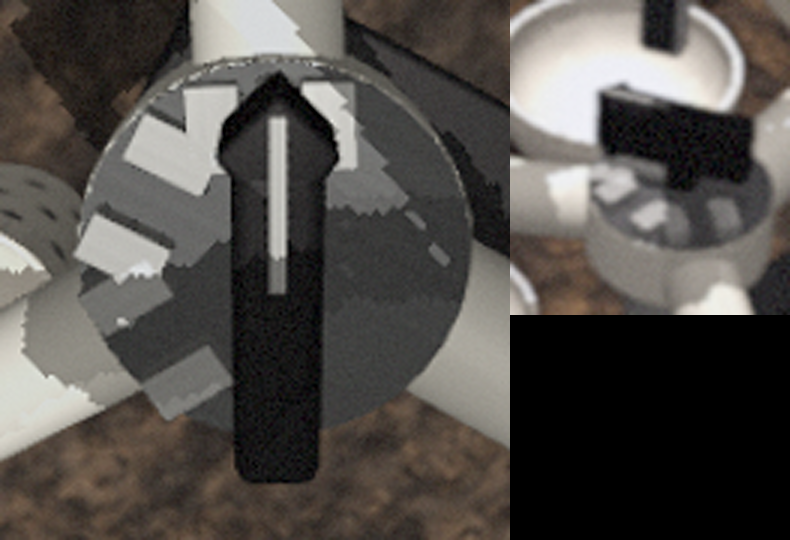

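The apparent bar length is 0.083 m, unchanged, which matches a bar top at 0.231 m. The side view agrees, and the angle change is 60°. The knob is seated.

```bash
python3 -c "
from station import order; print(order.finish_job())"
```

```text
the job is handed in; nothing more can be done
None
```

The selector knob is down in the left spout's notch, over the small white bowl, with the bowl and mug still in place; the job is handed in, and no verdict came back.

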